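# Line up the egg-work things by height

### The job

Set out the staging board for the egg work: stand the dropper bottle, the sample jar, the foam egg cup and the red stopper upright on the four white rings, one centred on each ring, in order of height along the row, with the tallest next to the blue end stop and the lowest next to the grey one. Do not knock any of them over.

Things in the scene. Friction and masses are not known exactly. Their poses are not given: they have to be found in the camera images.
- dropper_bottle_mid (a point): Amber dropper bottle with a black rubber dropper on top, the tallest of the four: 107 mm high in all. Round body 33 mm across up to 64 mm height, then a cap 19 mm across up to 77 mm, then the black dropper 12 mm across. Stands upright and loose in front of the board. The point lies on its axis, 53.5 mm above its underside; z points up. 70 g.
- sample_jar_mid (a point): Pale grey-white plastic sample jar with a green screw cap and a paper label, round, 32 mm across, 62 mm high (second tallest); rigid, gripped round the body below the cap. Stands upright and loose. The point lies on its axis, 31 mm above its underside; z points up. 40 g.
- foam_holder_mid (a point): Grey speckled square foam egg cup, empty, 54 x 54 mm and 34 mm high (third tallest), with a round hollow in the top; rigid, gripped across two opposite sides. Stands loose. The point lies at the middle of the square, 17 mm above its underside; z points up, x and y are square to its sides.
- red_stopper_mid (a point): Dark red rubber stopper, round, 27 mm across, 24 mm high, the lowest of the four. Stands loose, its wide end up. The point lies on its axis, 12 mm above its underside; z points up. 20 g.
- mark_0: One of four white printed rings (72 mm across, with a white dot at the middle) in a straight row, 100 mm from centre to centre, on a thin grey board (96 x 490 mm, fixed to the bench, its top 4 mm above the bench). This is one end of the row. Origin: the ring's centre on the board's top; z points up, the row runs along y from mark_0 to mark_3.
- mark_1: White ring like mark_0, next to it. Origin: the ring's centre on the board's top.
- mark_2: White ring like mark_0, third in the row. Origin: the ring's centre on the board's top.
- mark_3: White ring like mark_0, the other end of the row. Origin: the ring's centre on the board's top.
- stop_blue: Blue end stop fixed on the board: an upright fin 70 mm long across the row, 12 mm thick, 35 mm high, 70 mm beyond the centre of the last ring. It marks the tall end of the row and may stand at either end (next to mark_0 or next to mark_3); a like grey stop stands at the opposite end. Origin: the centre of its underside, on the board's top.

How it is judged:
At the end, for the whole second after the job is handed in: Dropper bottle, jar, foam cup and stopper stand upright (within 0.12 rad) and at rest on the board, in that order from the ring next to the blue stop to the ring next to the grey one, the middle of each within 15 mm of its ring's centre (((horizontal distance between stop_blue and mark_0 below 0.12 m and horizontal distance between dropper_bottle_mid and mark_0 below 0.015 m and horizontal distance between sample_jar_mid and mark_1 below 0.015 m and horizontal distance between foam_holder_mid and mark_2 below 0.015 m and horizontal distance between red_stopper_mid and mark_3 below 0.015 m) or (horizontal distance between stop_blue and mark_3 below 0.12 m and horizontal distance between dropper_bottle_mid and mark_3 below 0.015 m and horizontal distance between sample_jar_mid and mark_2 below 0.015 m and horizontal distance between foam_holder_mid and mark_1 below 0.015 m and horizontal distance between red_stopper_mid and mark_0 below 0.015 m)) and angle between each of dropper_bottle_mid, sample_jar_mid, foam_holder_mid, red_stopper_mid's own z axis and vertical below 0.12 rad and z of dropper_bottle_mid in the frame of mark_0 between 0.0495 and 0.0575 m and linear speed of each of dropper_bottle, sample_jar, foam_holder, red_stopper below 0.02 m/s and z of sample_jar_mid in the frame of mark_0 between 0.027 and 0.035 m and z of foam_holder_mid in the frame of mark_0 between 0.013 and 0.021 m and z of red_stopper_mid in the frame of mark_0 between 0.008 and 0.016 m); the robot touches nothing.
It fails at once if one of the four things is knocked over (angle between any of dropper_bottle_mid, sample_jar_mid, foam_holder_mid, red_stopper_mid's own z axis and vertical above 0.7 rad).
It also fails if it takes over 112 s, if anything falls off the work surface, if the arm or the gripper's body presses on something with over 40 N, if the wrist force passes 120 N, or if a joint passes its speed limit or range.

### The arm

A 7-joint arm with a two-finger parallel gripper is mounted at the origin on a cart in front of the work surface, level with it; the furniture and walls round the work are solid. World frame = base frame: x ahead of the robot, y to its left, z up, the work surface at z = 0. Lengths are in m, angles in rad, forces in N, time in s.
With the tool pointing down it reaches from about 0.4 to 0.875 m from the base axis. Payload 6.5 kg.
Tool frame: the origin (TCP) lies midway between the tips of the shut fingers; the grasp point (between the pads) lies 19 mm behind it; z points along the fingers, y is the line along which they close (so a half turn about z gives the same grasp; the last joint's range is limited). The gripper opens to 85 mm and grips with 20 to 120 N. Pads are 22 mm wide; open, the fingers measure 114 mm over their backs; the gripper's body (76 mm by 85 mm) begins 54 mm behind the grasp point. The pads swing forward as they close: fully open they stand 13 mm farther back than shut.
Start: joints at [1.05, 0.536, -0.004, 1.538, 0.003, 1.067, -0.071], TCP at [0.286, -0.584, 0.231] pointing down, gripper open.
Joint ranges: [-2.7, 2.7], [-0.37, 2.16], [-1.27, 1.26], [0.24, 2.4], [-1.31, 4.45], [0.19, 1.91], [-2.76, 2.76]. Speed limits (rad/s): [2.39, 2.39, 3.14, 3.14, 3.14, 3.14, 3.14].

### API

Orientations are given as a unit quaternion [x, y, z, w].
In Python, from cell import * gives the robot as it stands.
- The arm moves only by the tool servo_tool, never from a script. Its argument "steps" is a list of rows, each an object of numbers: "x", "y", "z": the shift along the tool's x, y, z in m; "yaw": the turn about the tool's z in rad; "jaw": the gripper command: -1 is fully open, 1 is shut, values between are in proportion. A call has 1 to 20 rows; each row is the pose to reach, as a shift and turn from the pose commanded when the call began, along the tool's axes at that moment; what a row does not reach only later rows make up. A row lasts 1/12 s, in which the tool goes at most 41.7 mm and 7.16 degrees, less where a joint would pass 70% of its speed; a pose out of reach is approached as far as the arm can. A call with a gripper value outside its range is refused whole. The fingers move at their own pace and stop on an object; the grip force is fixed at half the most. Time passes only in rows, so rows that repeat a pose let the fingers close. It gives the time, the measured TCP pose, the force, the opening and the grip force at its end, in the units of the state.
- state(): the state, without advancing time (a new reading comes with each control period).
- read_camera(name): name is "scene" or "top"; returns a dict with "color" (480x640x3 uint8, red, green, blue), "z_map" (480x640 float32, m along the optical axis (not along the pixel's ray), 0 where there is no reading), "fx", "fy", "cx", "cy" (pixels), "rvec" (rotation vector, rad) and "tvec" (3), from world to camera coordinates, as OpenCV has them. Camera axes: x right, y down, z forward; pixel columns grow to the right and rows downward; lengths in m; the calibration is good to about 2 mm. A picture is of the moment at which its call begins.
- close_job(): hands the job in; it is judged then, once.
Trained networks look in a picture, given as the dict that the camera call returned (one of the last four; its "shot" number tells which), for a name from the list of things; names that differ only in an ending like _2 or _b are one class to them, and where a whole thing is asked for, a point or a joint stands for the part that bears it (a point fixed in the world has none). Each returns a list of dicts, best first, with "p" (0 to 1); they miss things now and then, are a little off and sometimes report something else, mostly with a low value. They report only what shows in the picture. A call takes as long as a camera call.
- silhouettes(picture, label): "pixels" (480x640 bool, what is visible of it).
- tip_of(picture, label): "location" ([x, y, z] in m, in world coordinates, good to about 4 mm: a listed point, or the origin of a listed thing).
The state is a dict: "t": time; "joint_pos": joint angles; "joint_vel": joint speeds; "joint_efforts": joint torques, N m; "eef_pos": TCP position; "ee_rot": TCP orientation; "ft_force": force on the tool from outside, world axes, zero at the start; "torque": the same for the moment, N m; "width": finger opening in m; "finger_force": force on a finger pad.
Only numpy, scipy, OpenCV 4.12 (cv2) and the standard library are available. Lean on these libraries where they do the work, as an engineer would, in place of code of your own. Each camera call takes 0.05 s, during which the arm holds its last target. There are 200 camera calls.

## Working session

There is one attempt and no reset: what is moved stays moved. The work goes in short steps, Python scripts to look and compute and a tool call to move; the robot and the scene stay as the last step left them, time stands still between calls to the robot, and variables do not carry over. Pictures are saved under pics/ and viewed, at most 14 in all, crops included, and the job is handed in when it is done.

Besides the shell and the picture viewer there is one more tool, called after "Call:" as name(argument=value, ...), one argument or row to a line, values as JSON. servo_tool: Moves the arm, as the interface text tells. Its arguments: {"type":"object","properties":{"steps":{"type":"array"}},"required":["steps"]}

```bash
mkdir -p pics; cat > h.py <<'E'
from cell import *
import numpy as np, cv2
def save(p,n): cv2.imwrite('pics/'+n,p['color'][:,:,::-1])
T=['dropper_bottle_mid','sample_jar_mid','foam_holder_mid','red_stopper_mid','mark_0','mark_1','mark_2','mark_3','stop_blue']
def cloud(p,m):
    v,u=np.nonzero(m&(p['z_map']>0)); z=p['z_map'][v,u]
    c=np.c_[(u-p['cx'])/p['fx']*z,(v-p['cy'])/p['fy']*z,z]
    R=cv2.Rodrigues(np.array(p['rvec'],float))[0]
    return (c-np.array(p['tvec']).ravel())@R
def find(p,names=T):
    for n in names:
        print(n,[(round(d['p'],2),np.round(d['location'],4).tolist()) for d in tip_of(p,n)[:3]])
E
python3 - <<'E'
from h import *
s=state();print(s)
for c in ['top','scene']:
    p=read_camera(c);save(p,c+'0.png');print(c);find(p)
    for n in T[:4]:
        for d in silhouettes(p,n)[:2]:
            q=cloud(p,d['pixels']);v,u=np.nonzero(d['pixels'])
            if len(q): 
                t=q[q[:,2]>np.percentile(q[:,2],98)-.006]
                print(n,round(d['p'],2),len(q),u.mean().round(),v.mean().round(),'min',q.min(0).round(3),'max',q.max(0).round(3),'top',t.mean(0).round(4),'rect',cv2.minAreaRect((t[:,:2]*1000).astype(np.float32)))
E
```

```text
{'t': 0.0, 'joint_pos': array([ 1.04980835,  0.53716705, -0.00446162,  1.53888733,  0.00258554,
        1.06731748, -0.07121391]), 'joint_vel': array([-2.97444093e-04,  2.03520452e-03, -7.60383846e-04, -1.91119338e-05,
        4.99643123e-04, -3.25483879e-04, -9.87985680e-04]), 'joint_efforts': array([-5.66649232e-04, -5.83420444e+01,  1.04821153e+00, -2.59100890e+01,
        1.23003364e-02,  9.49364388e-03,  4.52339827e-05]), 'eef_pos': array([ 0.28524102, -0.58334845,  0.23040677]), 'ee_rot': array([ 9.74248832e-01,  2.25473785e-01, -2.51071399e-04, -8.50466529e-04]), 'ft_force': array([-0.51584046,  0.59165521, -0.42496388]), 'torque': array([ 0.02456514, -0.00667422, -0.03450495]), 'finger_force': 0.0, 'width': 0.08567363784188936}
top
dropper_bottle_mid [(0.62, [0.4443, 0.0815, 0.0529]), (0.52, [0.6055, 0.1507, 0.0012])]
sample_jar_mid [(0.74, [0.4205, -0.0828, 0.0281]), (0.69, [0.6053, 0.1539, 0.0027])]
foam_holder_mid [(0.57, [0.4264, -0.2961, 0.0161])]
red_stopper_mid [(0.7, [0.4358, 0.3048, 0.0129])]
mark_0 [(0.68, [0.6157, -0.0524, 0.0043]), (0.61, [0.6193, -0.1517, 0.0012]
[... 1986 characters left out ...]
350738525), 62.54524612426758)
sample_jar_mid 0.82 436 374.0 273.0 min [ 0.403 -0.113 -0.002] max [ 0.481 -0.062  0.065] top [ 0.4189 -0.0789  0.0618] rect ((420.7466735839844, -80.18057250976562), (26.92198944091797, 28.79732894897461), 50.57099151611328)
foam_holder_mid 0.7 627 443.0 251.0 min [ 0.39  -0.377 -0.002] max [ 0.499 -0.261  0.037] top [ 0.4224 -0.2927  0.0329] rect ((424.2109375, -295.2832336425781), (53.56753158569336, 59.695404052734375), 16.024370193481445)
red_stopper_mid 0.54 251 194.0 343.0 min [ 0.422  0.288 -0.001] max [0.481 0.322 0.027] top [0.4343 0.3095 0.0238] rect ((436.0467224121094, 309.1402587890625), (25.010040283203125, 27.107398986816406), 81.42711639404297)
```

```bash
ls pics
```

```text
scene0.png
top0.png
```

View pics/top0.png

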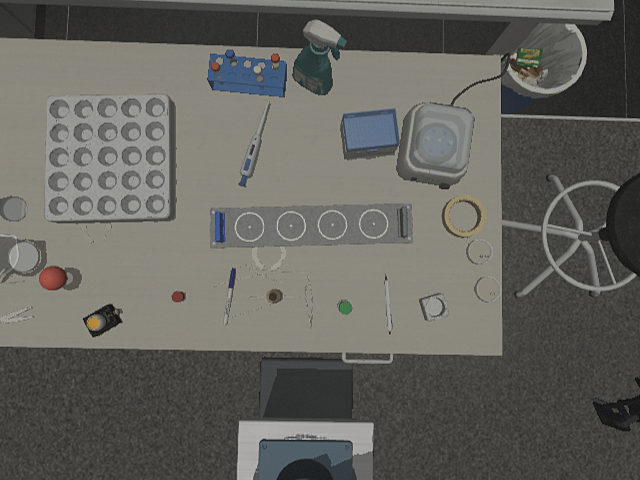

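View pics/scene0.png

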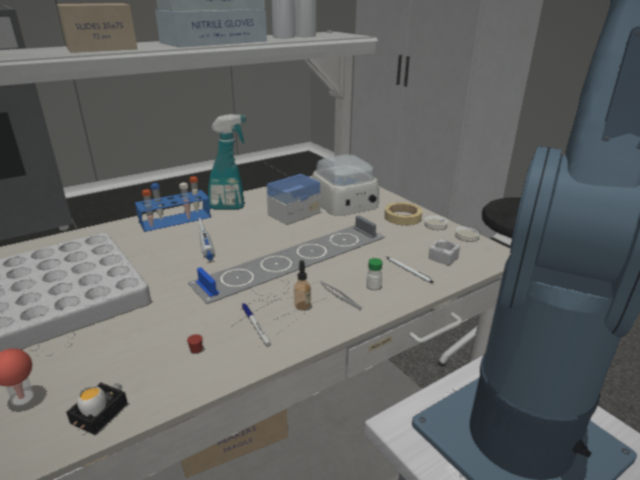

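The top view shows the blue stop at the left end (218,226), which is +y. The rings are at pixels (249,226), (291,225), (332,224) and (374,223). The four things stand at about (275,296), (345,307), (434,306) and (178,297), and this agrees with the network reports.

Foam cup goes first: go above it with the jaws square to its sides.

Call:
servo_tool(
  steps=[
    {"x": 0.13,"y": -0.1,"z": 0.05,"yaw": -0.7,"jaw": -1},
    {"x": 0.2515,"y": -0.195,"z": 0.11,"yaw": -1.41,"jaw": -1},
    {"x": 0.2515,"y": -0.195,"z": 0.11,"yaw": -1.41,"jaw": -1},
    {"x": 0.2515,"y": -0.195,"z": 0.11,"yaw": -1.41,"jaw": -1},
    {"x": 0.2515,"y": -0.195,"z": 0.11,"yaw": -1.41,"jaw": -1},
    {"x": 0.2515,"y": -0.195,"z": 0.11,"yaw": -1.41,"jaw": -1},
    {"x": 0.2515,"y": -0.195,"z": 0.11,"yaw": -1.41,"jaw": -1},
    {"x": 0.2515,"y": -0.195,"z": 0.11,"yaw": -1.41,"jaw": -1},
    {"x": 0.2515,"y": -0.195,"z": 0.11,"yaw": -1.41,"jaw": -1},
    {"x": 0.2515,"y": -0.195,"z": 0.11,"yaw": -1.41,"jaw": -1},
    {"x": 0.2515,"y": -0.195,"z": 0.11,"yaw": -1.41,"jaw": -1},
    {"x": 0.2515,"y": -0.195,"z": 0.11,"yaw": -1.41,"jaw": -1},
    {"x": 0.2515,"y": -0.195,"z": 0.11,"yaw": -1.41,"jaw": -1},
    {"x": 0.2515,"y": -0.195,"z": 0.11,"yaw": -1.41,"jaw": -1},
    {"x": 0.2515,"y": -0.195,"z": 0.11,"yaw": -1.41,"jaw": -1},
    {"x": 0.2515,"y": -0.195,"z": 0.11,"yaw": -1.41,"jaw": -1},
  ],
)

```text
t: 2.73
eef_pos: [0.4258, -0.2983, 0.1213]
ee_rot: [0.596, 0.803, -0.0, 0.0]
ft_force: [-0.9, 0.3, -0.1]
width: 0.0856
finger_force: 0.0
```

```bash
cat >> h.py <<'E'
def go(x,y,z):
    s=state();q=s['ee_rot'];th=2*np.arctan2(q[1],q[0]);d=np.array([x,y,z])-s['eef_pos']
    print('theta',np.degrees(th).round(1),'tool shift',np.round([np.cos(th)*d[0]+np.sin(th)*d[1],np.sin(th)*d[0]-np.cos(th)*d[1],-d[2]],4))
E
python3 - <<'E'
from h import *
p=read_camera('scene');cv2.imwrite('pics/s1.png',cv2.resize(p['color'][180:320,380:560,::-1],None,fx=4,fy=4))
go(.425,-.297,-.002)
E
```

```text
theta 106.8 tool shift [ 0.0015 -0.0004  0.1234]
```

View pics/s1.png

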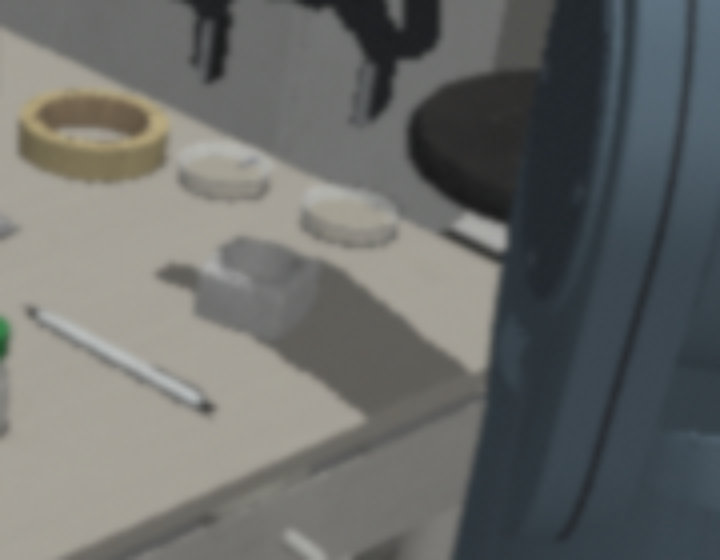

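The foam cup is at crop (258,285), with the open jaws above it at (210,60) and (370,90), spanning its sides. Nothing else is in the way, so I go down and grip.

Call:
servo_tool(
  steps=[
    {"x": 0.001,"z": 0.03,"jaw": -1},
    {"x": 0.001,"z": 0.06,"jaw": -1},
    {"x": 0.001,"z": 0.08,"jaw": -1},
    {"x": 0.001,"z": 0.1,"jaw": -1},
    {"x": 0.001,"z": 0.115,"jaw": -1},
    {"x": 0.001,"z": 0.123,"jaw": -1},
    {"x": 0.001,"z": 0.123,"jaw": -1},
    {"x": 0.001,"z": 0.123,"jaw": 0},
    {"x": 0.001,"z": 0.123,"jaw": 1},
    {"x": 0.001,"z": 0.123,"jaw": 1},
    {"x": 0.001,"z": 0.123,"jaw": 1},
    {"x": 0.001,"z": 0.123,"jaw": 1},
    {"x": 0.001,"z": 0.123,"jaw": 1},
    {"x": 0.001,"z": 0.123,"jaw": 1},
    {"x": 0.001,"z": 0.123,"jaw": 1},
    {"x": 0.001,"z": 0.123,"jaw": 1},
  ],
)

```text
$.steps[0]: bad value
```

Call:
servo_tool(
  steps=[
    {"x": 0.001,"y": 0,"yaw": 0,"z": 0.03,"jaw": -1},
    {"x": 0.001,"y": 0,"yaw": 0,"z": 0.06,"jaw": -1},
    {"x": 0.001,"y": 0,"yaw": 0,"z": 0.08,"jaw": -1},
    {"x": 0.001,"y": 0,"yaw": 0,"z": 0.1,"jaw": -1},
    {"x": 0.001,"y": 0,"yaw": 0,"z": 0.115,"jaw": -1},
    {"x": 0.001,"y": 0,"yaw": 0,"z": 0.123,"jaw": -1},
    {"x": 0.001,"y": 0,"yaw": 0,"z": 0.123,"jaw": -1},
    {"x": 0.001,"y": 0,"yaw": 0,"z": 0.123,"jaw": 0},
    {"x": 0.001,"y": 0,"yaw": 0,"z": 0.123,"jaw": 1},
    {"x": 0.001,"y": 0,"yaw": 0,"z": 0.123,"jaw": 1},
    {"x": 0.001,"y": 0,"yaw": 0,"z": 0.123,"jaw": 1},
    {"x": 0.001,"y": 0,"yaw": 0,"z": 0.123,"jaw": 1},
    {"x": 0.001,"y": 0,"yaw": 0,"z": 0.123,"jaw": 1},
    {"x": 0.001,"y": 0,"yaw": 0,"z": 0.123,"jaw": 1},
    {"x": 0.001,"y": 0,"yaw": 0,"z": 0.123,"jaw": 1},
  ],
)

```text
t: 4.03
eef_pos: [0.4263, -0.2979, -0.0005]
ee_rot: [0.596, 0.803, -0.0, 0.001]
ft_force: [-0.8, 0.1, 6.3]
width: 0.0533
finger_force: 63.3
```

Call:
servo_tool(
  steps=[
    {"x": 0,"y": 0,"z": -0.02,"yaw": 0,"jaw": 1},
    {"x": 0,"y": 0,"z": -0.05,"yaw": 0,"jaw": 1},
    {"x": 0,"y": 0,"z": -0.08,"yaw": 0,"jaw": 1},
    {"x": 0.01,"y": 0.014,"z": -0.1,"yaw": 0,"jaw": 1},
    {"x": 0.027,"y": 0.038,"z": -0.1,"yaw": 0,"jaw": 1},
    {"x": 0.045,"y": 0.063,"z": -0.1,"yaw": 0,"jaw": 1},
    {"x": 0.063,"y": 0.088,"z": -0.1,"yaw": 0,"jaw": 1},
    {"x": 0.081,"y": 0.113,"z": -0.1,"yaw": 0,"jaw": 1},
    {"x": 0.099,"y": 0.138,"z": -0.1,"yaw": 0,"jaw": 1},
    {"x": 0.117,"y": 0.163,"z": -0.1,"yaw": 0,"jaw": 1},
    {"x": 0.135,"y": 0.188,"z": -0.1,"yaw": 0,"jaw": 1},
    {"x": 0.153,"y": 0.213,"z": -0.1,"yaw": 0,"jaw": 1},
    {"x": 0.168,"y": 0.234,"z": -0.1,"yaw": 0,"jaw": 1},
    {"x": 0.178,"y": 0.248,"z": -0.1,"yaw": 0,"jaw": 1},
    {"x": 0.1815,"y": 0.2532,"z": -0.1,"yaw": 0,"jaw": 1},
    {"x": 0.1815,"y": 0.2532,"z": -0.1,"yaw": 0,"jaw": 1},
    {"x": 0.1815,"y": 0.2532,"z": -0.1,"yaw": 0,"jaw": 1},
  ],
)

```text
t: 5.45
eef_pos: [0.6146, -0.0514, 0.0983]
ee_rot: [0.596, 0.803, -0.001, 0.0]
ft_force: [-0.1, -0.5, -0.2]
width: 0.0533
finger_force: 62.9
```

```bash
python3 - <<'E'
from h import *
s=state();print(s['eef_pos'],s['width'])
p=read_camera('scene');cv2.imwrite('pics/s2.png',cv2.resize(p['color'][130:350,150:450,::-1],None,fx=2.6,fy=2.6))
go(.616,-.051,.0045)
find(p,['mark_0','foam_holder_mid'])
E
```

```text
[ 0.61461109 -0.05142081  0.09831136] 0.05329519208725331
theta 106.7 tool shift [0.0007 0.0019 0.0937]
mark_0 [(0.59, [0.6104, 0.049, 0.0026]), (0.56, [0.6207, -0.1538, 0.0044]), (0.52, [0.6042, 0.1479, 0.0066])]
foam_holder_mid [(0.95, [0.6142, -0.0545, 0.1125])]
```

View pics/s2.png

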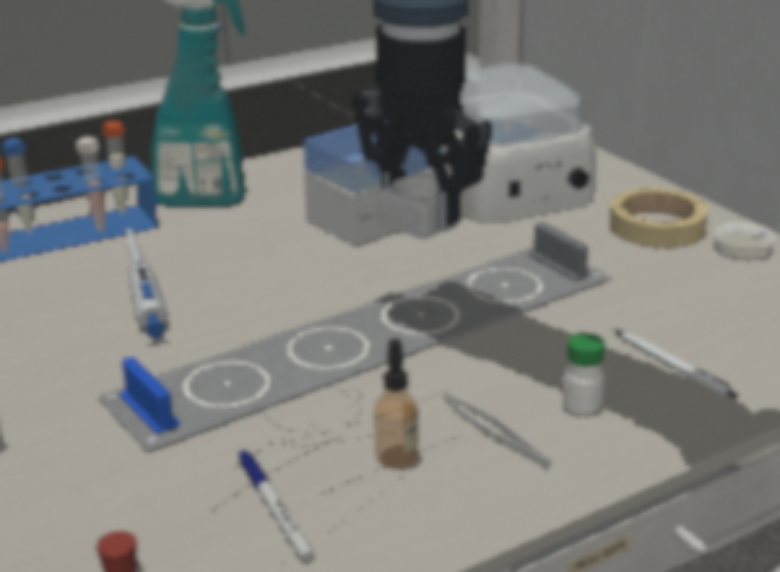

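The foam cup is held level at crop (415,205), above the third ring at (420,315). I lower it and release.

Call:
servo_tool(
  steps=[
    {"x": 0.001,"y": 0.001,"z": 0.02,"yaw": 0,"jaw": 1},
    {"x": 0.001,"y": 0.001,"z": 0.045,"yaw": 0,"jaw": 1},
    {"x": 0.001,"y": 0.001,"z": 0.065,"yaw": 0,"jaw": 1},
    {"x": 0.001,"y": 0.001,"z": 0.08,"yaw": 0,"jaw": 1},
    {"x": 0.001,"y": 0.001,"z": 0.088,"yaw": 0,"jaw": 1},
    {"x": 0.001,"y": 0.001,"z": 0.092,"yaw": 0,"jaw": 1},
    {"x": 0.001,"y": 0.001,"z": 0.094,"yaw": 0,"jaw": 1},
    {"x": 0.001,"y": 0.001,"z": 0.094,"yaw": 0,"jaw": 1},
    {"x": 0.001,"y": 0.001,"z": 0.094,"yaw": 0,"jaw": 0},
    {"x": 0.001,"y": 0.001,"z": 0.094,"yaw": 0,"jaw": -1},
    {"x": 0.001,"y": 0.001,"z": 0.094,"yaw": 0,"jaw": -1},
    {"x": 0.001,"y": 0.001,"z": 0.094,"yaw": 0,"jaw": -1},
    {"x": 0.001,"y": 0.001,"z": 0.094,"yaw": 0,"jaw": -1},
    {"x": 0.001,"y": 0.001,"z": 0.08,"yaw": 0,"jaw": -1},
    {"x": 0.001,"y": 0.001,"z": 0.05,"yaw": 0,"jaw": -1},
    {"x": 0.001,"y": 0.001,"z": 0.01,"yaw": 0,"jaw": -1},
    {"x": 0.001,"y": 0.001,"z": -0.03,"yaw": 0,"jaw": -1},
    {"x": 0.001,"y": 0.001,"z": -0.06,"yaw": 0,"jaw": -1},
    {"x": 0.001,"y": 0.001,"z": -0.07,"yaw": 0,"jaw": -1},
  ],
)

```text
t: 7.18
eef_pos: [0.6189, -0.0487, 0.1749]
ee_rot: [0.596, 0.803, 0.002, 0.004]
ft_force: [1.6, 0.3, 0.2]
width: 0.0853
finger_force: 0.0
```

```bash
python3 - <<'E'
from h import *
p=read_camera('scene');find(p,T[:4])
go(.436,.307,.12)
E
```

```text
dropper_bottle_mid [(0.97, [0.449, 0.082, 0.0558])]
sample_jar_mid []
foam_holder_mid [(0.82, [0.6158, -0.0496, 0.0151])]
red_stopper_mid [(0.7, [0.4379, 0.307, 0.0123])]
theta 106.9 tool shift [ 0.3926 -0.0678  0.0468]
```

Foam cup is placed. Next, the stopper.

Call:
servo_tool(
  steps=[
    {"x": 0.2,"y": -0.035,"z": 0,"yaw": 0,"jaw": -1},
    {"x": 0.39,"y": -0.066,"z": 0,"yaw": 0,"jaw": -1},
    {"x": 0.39,"y": -0.066,"z": 0,"yaw": 0,"jaw": -1},
    {"x": 0.39,"y": -0.066,"z": 0,"yaw": 0,"jaw": -1},
    {"x": 0.39,"y": -0.066,"z": 0,"yaw": 0,"jaw": -1},
    {"x": 0.39,"y": -0.066,"z": 0,"yaw": 0,"jaw": -1},
    {"x": 0.39,"y": -0.066,"z": 0,"yaw": 0,"jaw": -1},
    {"x": 0.39,"y": -0.066,"z": 0,"yaw": 0,"jaw": -1},
    {"x": 0.39,"y": -0.066,"z": 0,"yaw": 0,"jaw": -1},
    {"x": 0.39,"y": -0.066,"z": 0.02,"yaw": 0,"jaw": -1},
    {"x": 0.39,"y": -0.066,"z": 0.06,"yaw": 0,"jaw": -1},
    {"x": 0.39,"y": -0.066,"z": 0.09,"yaw": 0,"jaw": -1},
    {"x": 0.39,"y": -0.066,"z": 0.09,"yaw": 0,"jaw": -1},
    {"x": 0.39,"y": -0.066,"z": 0.09,"yaw": 0,"jaw": -1},
    {"x": 0.39,"y": -0.066,"z": 0.09,"yaw": 0,"jaw": -1},
  ],
)

```text
t: 8.68
eef_pos: [0.44, 0.3053, 0.0789]
ee_rot: [0.596, 0.803, 0.0, -0.0]
ft_force: [-0.0, -0.5, 0.8]
width: 0.0857
finger_force: 0.0
```

```bash
python3 - <<'E'
from h import *
p=read_camera('scene');cv2.imwrite('pics/s3.png',cv2.resize(p['color'][250:390,110:300,::-1],None,fx=4,fy=4))
find(p,['red_stopper_mid'])
go(.437,.307,-.001);print(state()['eef_pos'])
E
```

```text
red_stopper_mid [(0.65, [0.4395, 0.3073, 0.0126])]
theta 106.8 tool shift [ 0.0024 -0.0034  0.0809]
[0.44089872 0.30569071 0.07989288]
```

View pics/s3.png

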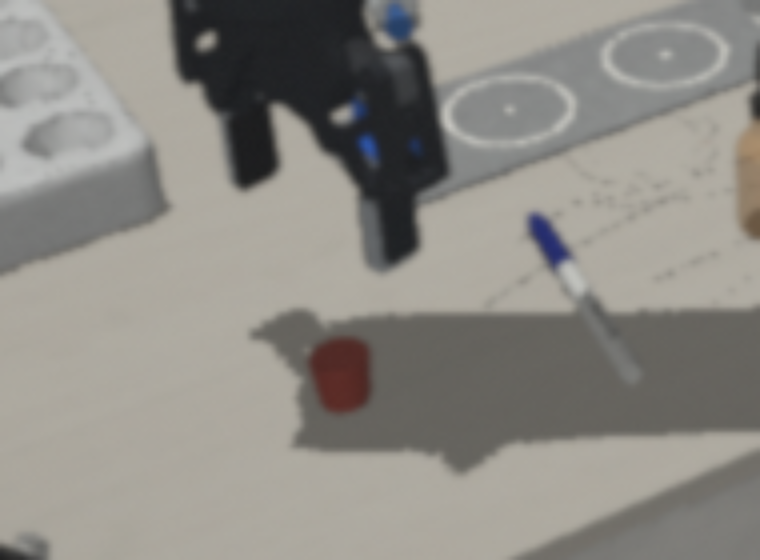

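The stopper is at crop (340,375), with the two fingers, at (250,150) and (390,230), above and straddling it. Go down and grip.

Call:
servo_tool(
  steps=[
    {"x": 0.002,"y": -0.003,"z": 0.02,"yaw": 0,"jaw": -1},
    {"x": 0.002,"y": -0.003,"z": 0.045,"yaw": 0,"jaw": -1},
    {"x": 0.002,"y": -0.003,"z": 0.065,"yaw": 0,"jaw": -1},
    {"x": 0.002,"y": -0.003,"z": 0.077,"yaw": 0,"jaw": -1},
    {"x": 0.002,"y": -0.003,"z": 0.081,"yaw": 0,"jaw": -1},
    {"x": 0.002,"y": -0.003,"z": 0.081,"yaw": 0,"jaw": -0.5},
    {"x": 0.002,"y": -0.003,"z": 0.081,"yaw": 0,"jaw": 0},
    {"x": 0.002,"y": -0.003,"z": 0.081,"yaw": 0,"jaw": 0.3},
    {"x": 0.002,"y": -0.003,"z": 0.081,"yaw": 0,"jaw": 1},
    {"x": 0.002,"y": -0.003,"z": 0.081,"yaw": 0,"jaw": 1},
    {"x": 0.002,"y": -0.003,"z": 0.081,"yaw": 0,"jaw": 1},
    {"x": 0.002,"y": -0.003,"z": 0.081,"yaw": 0,"jaw": 1},
    {"x": 0.002,"y": -0.003,"z": 0.081,"yaw": 0,"jaw": 1},
    {"x": 0.002,"y": -0.003,"z": 0.081,"yaw": 0,"jaw": 1},
    {"x": 0.002,"y": -0.003,"z": 0.081,"yaw": 0,"jaw": 1},
  ],
)

```text
t: 10.03
eef_pos: [0.4371, 0.3074, 0.0]
ee_rot: [0.596, 0.803, 0.001, 0.001]
ft_force: [-4.2, -2.6, 23.1]
width: 0.0249
finger_force: 66.8
```

```bash
python3 - <<'E'
from h import *
print(state()['eef_pos'],state()['width']);go(.6195,-.151,.15)
E
```

```text
[4.37137545e-01 3.07441457e-01 4.85672865e-05] 0.024938387472537186
theta 106.9 tool shift [-0.4916  0.0416 -0.15  ]
```

Call:
servo_tool(
  steps=[
    {"x": 0,"y": 0,"z": -0.02,"yaw": 0,"jaw": 1},
    {"x": 0,"y": 0,"z": -0.05,"yaw": 0,"jaw": 1},
    {"x": 0,"y": 0,"z": -0.08,"yaw": 0,"jaw": 1},
    {"x": 0,"y": 0,"z": -0.11,"yaw": 0,"jaw": 1},
    {"x": -0.02,"y": 0.002,"z": -0.13,"yaw": 0,"jaw": 1},
    {"x": -0.055,"y": 0.005,"z": -0.13,"yaw": 0,"jaw": 1},
    {"x": -0.09,"y": 0.008,"z": -0.13,"yaw": 0,"jaw": 1},
    {"x": -0.125,"y": 0.011,"z": -0.13,"yaw": 0,"jaw": 1},
    {"x": -0.16,"y": 0.014,"z": -0.13,"yaw": 0,"jaw": 1},
    {"x": -0.195,"y": 0.017,"z": -0.13,"yaw": 0,"jaw": 1},
    {"x": -0.23,"y": 0.02,"z": -0.13,"yaw": 0,"jaw": 1},
    {"x": -0.265,"y": 0.023,"z": -0.13,"yaw": 0,"jaw": 1},
    {"x": -0.3,"y": 0.026,"z": -0.13,"yaw": 0,"jaw": 1},
    {"x": -0.335,"y": 0.029,"z": -0.13,"yaw": 0,"jaw": 1},
    {"x": -0.37,"y": 0.032,"z": -0.13,"yaw": 0,"jaw": 1},
    {"x": -0.405,"y": 0.035,"z": -0.13,"yaw": 0,"jaw": 1},
    {"x": -0.44,"y": 0.038,"z": -0.13,"yaw": 0,"jaw": 1},
    {"x": -0.47,"y": 0.04,"z": -0.13,"yaw": 0,"jaw": 1},
    {"x": -0.4916,"y": 0.0416,"z": -0.13,"yaw": 0,"jaw": 1},
    {"x": -0.4916,"y": 0.0416,"z": -0.13,"yaw": 0,"jaw": 1},
  ],
)

```text
t: 11.7
eef_pos: [0.6195, -0.1595, 0.1278]
ee_rot: [0.599, 0.801, -0.001, 0.002]
ft_force: [-0.5, -1.1, -0.2]
width: 0.0247
finger_force: 58.9
```

```bash
python3 - <<'E'
from h import *
read_camera('scene');p=read_camera('scene');cv2.imwrite('pics/s4.png',cv2.resize(p['color'][150:290,250:440,::-1],None,fx=4,fy=4))
find(p,['red_stopper_mid','mark_3'])
go(.6195,-.152,.005);print(state()['eef_pos'],state()['width'])
E
```

```text
red_stopper_mid [(0.64, [0.6168, -0.1545, 0.1378])]
mark_3 [(0.59, [0.612, -0.0533, 0.0053]), (0.46, [0.6174, -0.1537, 0.0051]), (0.44, [0.6062, 0.1479, 0.0027])]
theta 106.9 tool shift [-0.0018  0.0006  0.1226]
[ 0.61837356 -0.1504619   0.12761784] 0.024525674771090213
```

View pics/s4.png

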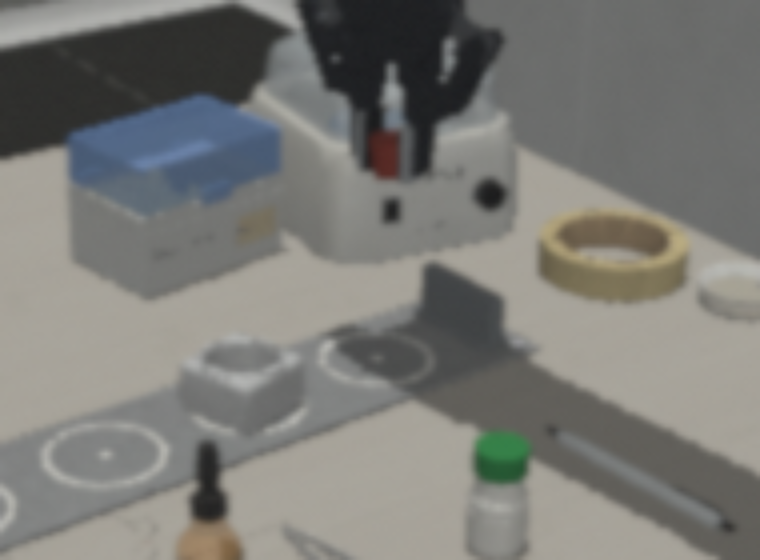

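The foam cup sits centred on ring 3 at crop (243,385). The stopper is held upright at (385,155) above the end ring at (377,357). I lower it and release.

Call:
servo_tool(
  steps=[
    {"x": -0.002,"y": 0.001,"z": 0.03,"yaw": 0,"jaw": 1},
    {"x": -0.002,"y": 0.001,"z": 0.06,"yaw": 0,"jaw": 1},
    {"x": -0.002,"y": 0.001,"z": 0.085,"yaw": 0,"jaw": 1},
    {"x": -0.002,"y": 0.001,"z": 0.103,"yaw": 0,"jaw": 1},
    {"x": -0.002,"y": 0.001,"z": 0.114,"yaw": 0,"jaw": 1},
    {"x": -0.002,"y": 0.001,"z": 0.12,"yaw": 0,"jaw": 1},
    {"x": -0.002,"y": 0.001,"z": 0.123,"yaw": 0,"jaw": 1},
    {"x": -0.002,"y": 0.001,"z": 0.123,"yaw": 0,"jaw": 1},
    {"x": -0.002,"y": 0.001,"z": 0.123,"yaw": 0,"jaw": 0},
    {"x": -0.002,"y": 0.001,"z": 0.123,"yaw": 0,"jaw": -1},
    {"x": -0.002,"y": 0.001,"z": 0.123,"yaw": 0,"jaw": -1},
    {"x": -0.002,"y": 0.001,"z": 0.123,"yaw": 0,"jaw": -1},
    {"x": -0.002,"y": 0.001,"z": 0.123,"yaw": 0,"jaw": -1},
    {"x": -0.002,"y": 0.001,"z": 0.11,"yaw": 0,"jaw": -1},
    {"x": -0.002,"y": 0.001,"z": 0.08,"yaw": 0,"jaw": -1},
    {"x": -0.002,"y": 0.001,"z": 0.04,"yaw": 0,"jaw": -1},
    {"x": -0.002,"y": 0.001,"z": 0,"yaw": 0,"jaw": -1},
    {"x": -0.002,"y": 0.001,"z": -0.02,"yaw": 0,"jaw": -1},
    {"x": -0.002,"y": 0.001,"z": -0.02,"yaw": 0,"jaw": -1},
  ],
)

```text
t: 13.48
eef_pos: [0.6239, -0.1543, 0.1543]
ee_rot: [0.596, 0.803, 0.002, 0.005]
ft_force: [1.0, -0.9, 0.7]
width: 0.0855
finger_force: 0.0
```

```bash
python3 - <<'E'
from h import *
p=read_camera('scene');find(p,T[:4]); p=read_camera('top');find(p,T[:4])
go(.421,-.082,.148)
E
```

```text
dropper_bottle_mid [(0.91, [0.4485, 0.084, 0.0531]), (0.3, [0.4205, -0.08, 0.0317])]
sample_jar_mid [(0.88, [0.4227, -0.0835, 0.0284])]
foam_holder_mid [(0.97, [0.616, -0.0513, 0.0158]), (0.47, [0.603, 0.2163, 0.0051])]
red_stopper_mid [(0.52, [0.6206, -0.1536, 0.0147])]
dropper_bottle_mid [(0.64, [0.6215, -0.1488, 0.0029])]
sample_jar_mid [(0.7, [0.6096, 0.2173, 0.0056]), (0.58, [0.4238, -0.084, 0.0302])]
foam_holder_mid [(0.96, [0.6188, -0.0462, 0.019])]
red_stopper_mid [(0.42, [0.6181, -0.1534, 0.0176])]
theta 106.9 tool shift [ 0.1262 -0.1693 -0.0015]
```

Stopper is placed. Now the jar.

Call:
servo_tool(
  steps=[
    {"x": 0.06,"y": -0.085,"z": 0,"yaw": 0,"jaw": -1},
    {"x": 0.125,"y": -0.1675,"z": 0,"yaw": 0,"jaw": -1},
    {"x": 0.125,"y": -0.1675,"z": 0,"yaw": 0,"jaw": -1},
    {"x": 0.125,"y": -0.1675,"z": 0,"yaw": 0,"jaw": -1},
    {"x": 0.125,"y": -0.1675,"z": 0,"yaw": 0,"jaw": -1},
    {"x": 0.125,"y": -0.1675,"z": 0,"yaw": 0,"jaw": -1},
    {"x": 0.125,"y": -0.1675,"z": 0.01,"yaw": 0,"jaw": -1},
    {"x": 0.125,"y": -0.1675,"z": 0.03,"yaw": 0,"jaw": -1},
    {"x": 0.125,"y": -0.1675,"z": 0.05,"yaw": 0,"jaw": -1},
    {"x": 0.125,"y": -0.1675,"z": 0.05,"yaw": 0,"jaw": -1},
    {"x": 0.125,"y": -0.1675,"z": 0.05,"yaw": 0,"jaw": -1},
    {"x": 0.125,"y": -0.1675,"z": 0.05,"yaw": 0,"jaw": -1},
  ],
)

```text
t: 14.98
eef_pos: [0.4247, -0.0828, 0.0976]
ee_rot: [0.596, 0.803, 0.0, 0.0]
ft_force: [0.5, -0.0, 0.2]
width: 0.0854
finger_force: 0.0
```

```bash
python3 - <<'E'
from h import *
p=read_camera('scene');cv2.imwrite('pics/s5.png',cv2.resize(p['color'][180:320,280:470,::-1],None,fx=4,fy=4))
find(p,['sample_jar_mid'])
go(.422,-.083,.007);print(state()['eef_pos'])
E
```

```text
sample_jar_mid []
theta 106.8 tool shift [ 0.0007 -0.0026  0.0911]
[ 0.42469834 -0.08288145  0.09805593]
```

View pics/s5.png

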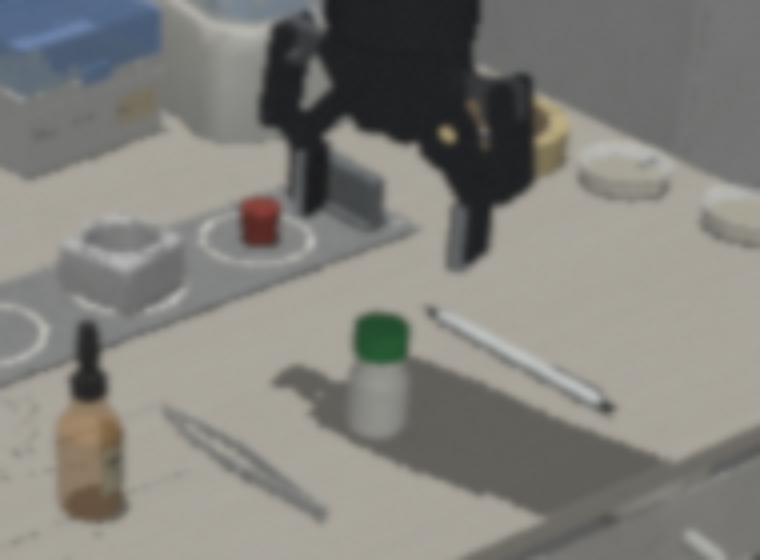

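The stopper and foam cup stand on their rings at crop (260,222) and (122,262). The jar at (380,375) lies between the open fingers at (310,180) and (470,230), which are above it. Descend and grip.

Call:
servo_tool(
  steps=[
    {"x": 0.001,"y": -0.003,"z": 0.02,"yaw": 0,"jaw": -1},
    {"x": 0.001,"y": -0.003,"z": 0.045,"yaw": 0,"jaw": -1},
    {"x": 0.001,"y": -0.003,"z": 0.065,"yaw": 0,"jaw": -1},
    {"x": 0.001,"y": -0.003,"z": 0.082,"yaw": 0,"jaw": -1},
    {"x": 0.001,"y": -0.003,"z": 0.091,"yaw": 0,"jaw": -1},
    {"x": 0.001,"y": -0.003,"z": 0.091,"yaw": 0,"jaw": -0.5},
    {"x": 0.001,"y": -0.003,"z": 0.091,"yaw": 0,"jaw": 0},
    {"x": 0.001,"y": -0.003,"z": 0.091,"yaw": 0,"jaw": 0.2},
    {"x": 0.001,"y": -0.003,"z": 0.091,"yaw": 0,"jaw": 0.3},
    {"x": 0.001,"y": -0.003,"z": 0.091,"yaw": 0,"jaw": 1},
    {"x": 0.001,"y": -0.003,"z": 0.091,"yaw": 0,"jaw": 1},
    {"x": 0.001,"y": -0.003,"z": 0.091,"yaw": 0,"jaw": 1},
    {"x": 0.001,"y": -0.003,"z": 0.091,"yaw": 0,"jaw": 1},
    {"x": 0.001,"y": -0.003,"z": 0.091,"yaw": 0,"jaw": 1},
  ],
)

```text
t: 16.25
eef_pos: [0.4212, -0.0829, 0.0075]
ee_rot: [0.596, 0.803, 0.0, 0.001]
ft_force: [-1.8, 0.2, 10.1]
width: 0.0296
finger_force: 58.4
```

```bash
python3 - <<'E'
from h import *
print(state()['eef_pos'],state()['width']);go(.6105,.0495,.13)
E
```

```text
[ 0.42120735 -0.08289064  0.00748355] 0.02959661498956983
theta 106.8 tool shift [ 0.0719  0.2195 -0.1225]
```

Call:
servo_tool(
  steps=[
    {"x": 0,"y": 0,"z": -0.015,"yaw": 0,"jaw": 1},
    {"x": 0,"y": 0,"z": -0.04,"yaw": 0,"jaw": 1},
    {"x": 0,"y": 0,"z": -0.07,"yaw": 0,"jaw": 1},
    {"x": 0,"y": 0,"z": -0.09,"yaw": 0,"jaw": 1},
    {"x": 0.004,"y": 0.012,"z": -0.1,"yaw": 0,"jaw": 1},
    {"x": 0.01,"y": 0.032,"z": -0.1,"yaw": 0,"jaw": 1},
    {"x": 0.018,"y": 0.056,"z": -0.1,"yaw": 0,"jaw": 1},
    {"x": 0.026,"y": 0.081,"z": -0.1,"yaw": 0,"jaw": 1},
    {"x": 0.034,"y": 0.106,"z": -0.1,"yaw": 0,"jaw": 1},
    {"x": 0.043,"y": 0.131,"z": -0.1,"yaw": 0,"jaw": 1},
    {"x": 0.051,"y": 0.156,"z": -0.1,"yaw": 0,"jaw": 1},
    {"x": 0.059,"y": 0.181,"z": -0.1,"yaw": 0,"jaw": 1},
    {"x": 0.066,"y": 0.202,"z": -0.1,"yaw": 0,"jaw": 1},
    {"x": 0.07,"y": 0.214,"z": -0.1,"yaw": 0,"jaw": 1},
    {"x": 0.072,"y": 0.2195,"z": -0.1,"yaw": 0,"jaw": 1},
    {"x": 0.072,"y": 0.2195,"z": -0.1,"yaw": 0,"jaw": 1},
    {"x": 0.072,"y": 0.2195,"z": -0.1,"yaw": 0,"jaw": 1},
    {"x": 0.072,"y": 0.2195,"z": -0.1,"yaw": 0,"jaw": 1},
  ],
)

```text
t: 17.75
eef_pos: [0.6086, 0.0486, 0.1062]
ee_rot: [0.596, 0.803, -0.001, -0.0]
ft_force: [0.2, -0.4, -1.1]
width: 0.0302
finger_force: 59.6
```

```bash
python3 - <<'E'
from h import *
p=read_camera('scene');cv2.imwrite('pics/s6.png',cv2.resize(p['color'][150:310,200:400,::-1],None,fx=3.6,fy=3.6))
find(p,['sample_jar_mid','mark_3'])
go(.6105,.0495,.0125);print(state()['eef_pos'],state()['width'])
E
```

```text
sample_jar_mid [(0.74, [0.6109, 0.0477, 0.1269]), (0.26, [0.6221, -0.1554, 0.0026])]
mark_3 [(0.62, [0.6177, -0.051, 0.0045]), (0.61, [0.619, -0.1516, 0.0039]), (0.45, [0.612, 0.0458, 0.0027])]
theta 106.8 tool shift [0.0002 0.0016 0.0938]
[0.60904695 0.04889295 0.1063484 ] 0.029744988304479605
```

View pics/s6.png

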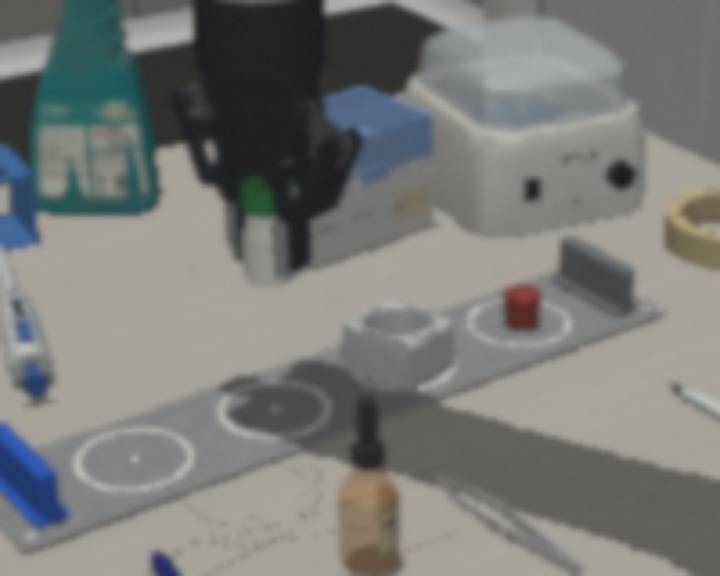

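The jar is held upright at crop (262,235), above ring 2 at (275,408). I lower it and release.

Call:
servo_tool(
  steps=[
    {"x": 0,"y": 0.001,"z": 0.02,"yaw": 0,"jaw": 1},
    {"x": 0,"y": 0.001,"z": 0.045,"yaw": 0,"jaw": 1},
    {"x": 0,"y": 0.001,"z": 0.065,"yaw": 0,"jaw": 1},
    {"x": 0,"y": 0.001,"z": 0.08,"yaw": 0,"jaw": 1},
    {"x": 0,"y": 0.001,"z": 0.088,"yaw": 0,"jaw": 1},
    {"x": 0,"y": 0.001,"z": 0.092,"yaw": 0,"jaw": 1},
    {"x": 0,"y": 0.001,"z": 0.094,"yaw": 0,"jaw": 1},
    {"x": 0,"y": 0.001,"z": 0.094,"yaw": 0,"jaw": 1},
    {"x": 0,"y": 0.001,"z": 0.094,"yaw": 0,"jaw": 0},
    {"x": 0,"y": 0.001,"z": 0.094,"yaw": 0,"jaw": -1},
    {"x": 0,"y": 0.001,"z": 0.094,"yaw": 0,"jaw": -1},
    {"x": 0,"y": 0.001,"z": 0.094,"yaw": 0,"jaw": -1},
    {"x": 0,"y": 0.001,"z": 0.094,"yaw": 0,"jaw": -1},
    {"x": 0,"y": 0.001,"z": 0.08,"yaw": 0,"jaw": -1},
    {"x": 0,"y": 0.001,"z": 0.05,"yaw": 0,"jaw": -1},
    {"x": 0,"y": 0.001,"z": 0.01,"yaw": 0,"jaw": -1},
    {"x": 0,"y": 0.001,"z": -0.03,"yaw": 0,"jaw": -1},
    {"x": 0,"y": 0.001,"z": -0.06,"yaw": 0,"jaw": -1},
    {"x": 0,"y": 0.001,"z": -0.06,"yaw": 0,"jaw": -1},
    {"x": 0,"y": 0.001,"z": -0.06,"yaw": 0,"jaw": -1},
  ],
)

```text
t: 19.57
eef_pos: [0.612, 0.0504, 0.1694]
ee_rot: [0.596, 0.803, 0.002, 0.002]
ft_force: [0.2, -0.9, -0.7]
width: 0.0854
finger_force: 0.0
```

```bash
python3 - <<'E'
from h import *
p=read_camera('scene');find(p,T[:4])
go(.446,.0825,.165);print(state()['eef_pos'])
E
```

```text
dropper_bottle_mid [(0.92, [0.4477, 0.079, 0.0544]), (0.74, [0.6118, 0.0461, 0.0029]), (0.2, [0.6153, -0.049, 0.0188])]
sample_jar_mid [(0.61, [0.61, 0.0514, 0.0354])]
foam_holder_mid [(0.9, [0.6159, -0.051, 0.0139]), (0.55, [0.6034, 0.2167, 0.0046])]
red_stopper_mid [(0.71, [0.6153, -0.0484, 0.0171]), (0.57, [0.6199, -0.1532, 0.0159])]
theta 106.9 tool shift [ 0.0786 -0.1471 -0.    ]
[0.60957179 0.04996167 0.16499787]
```

Call:
servo_tool(
  steps=[
    {"x": 0.02,"y": -0.04,"z": 0,"yaw": 0,"jaw": -1},
    {"x": 0.04,"y": -0.08,"z": 0,"yaw": 0,"jaw": -1},
    {"x": 0.06,"y": -0.115,"z": 0,"yaw": 0,"jaw": -1},
    {"x": 0.073,"y": -0.137,"z": 0,"yaw": 0,"jaw": -1},
    {"x": 0.0785,"y": -0.147,"z": 0,"yaw": 0,"jaw": -1},
    {"x": 0.0785,"y": -0.147,"z": 0,"yaw": 0,"jaw": -1},
    {"x": 0.0785,"y": -0.147,"z": 0.015,"yaw": 0,"jaw": -1},
    {"x": 0.0785,"y": -0.147,"z": 0.03,"yaw": 0,"jaw": -1},
    {"x": 0.0785,"y": -0.147,"z": 0.03,"yaw": 0,"jaw": -1},
    {"x": 0.0785,"y": -0.147,"z": 0.03,"yaw": 0,"jaw": -1},
  ],
)

```text
t: 20.65
eef_pos: [0.4476, 0.0825, 0.1357]
ee_rot: [0.596, 0.803, -0.0, -0.001]
ft_force: [0.1, 0.2, 0.2]
width: 0.0854
finger_force: 0.0
```

```bash
python3 - <<'E'
from h import *
p=read_camera('scene');cv2.imwrite('pics/s7.png',cv2.resize(p['color'][180:320,220:410,::-1],None,fx=4,fy=4))
find(p,['dropper_bottle_mid'])
go(.446,.082,.039);print(state()['eef_pos'])
E
```

```text
dropper_bottle_mid [(0.64, [0.4533, 0.0816, 0.0548])]
theta 106.8 tool shift [-0.0001 -0.0022  0.0977]
[0.4480954  0.08278345 0.13665154]
```

View pics/s7.png

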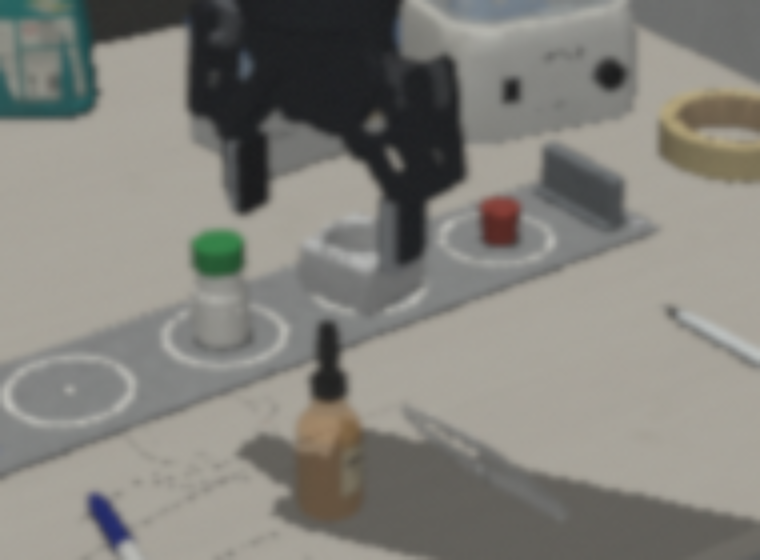

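The jar, foam cup and stopper stand on their rings at crop (220,295), (360,265) and (500,222). The bottle at (330,425) lies centred between the open fingers at (245,170) and (410,230). I descend to hold it high on the body, so that the palm clears the dropper.

Call:
servo_tool(
  steps=[
    {"x": 0,"y": -0.001,"z": 0.02,"yaw": 0,"jaw": -1},
    {"x": 0,"y": -0.001,"z": 0.045,"yaw": 0,"jaw": -1},
    {"x": 0,"y": -0.001,"z": 0.065,"yaw": 0,"jaw": -1},
    {"x": 0,"y": -0.001,"z": 0.08,"yaw": 0,"jaw": -1},
    {"x": 0,"y": -0.001,"z": 0.09,"yaw": 0,"jaw": -1},
    {"x": 0,"y": -0.001,"z": 0.096,"yaw": 0,"jaw": -1},
    {"x": 0,"y": -0.001,"z": 0.099,"yaw": 0,"jaw": -1},
    {"x": 0,"y": -0.001,"z": 0.099,"yaw": 0,"jaw": -0.5},
    {"x": 0,"y": -0.001,"z": 0.099,"yaw": 0,"jaw": -0.2},
    {"x": 0,"y": -0.001,"z": 0.099,"yaw": 0,"jaw": 0},
  ],
)

```text
t: 21.58
eef_pos: [0.4468, 0.0825, 0.038]
ee_rot: [0.596, 0.803, 0.0, 0.0]
ft_force: [-0.6, 0.3, 0.6]
width: 0.0519
finger_force: 0.0
```

Call:
servo_tool(
  steps=[
    {"x": 0,"y": 0,"z": 0,"yaw": 0,"jaw": 0.1},
    {"x": 0,"y": 0,"z": 0,"yaw": 0,"jaw": 0.2},
    {"x": 0,"y": 0,"z": 0,"yaw": 0,"jaw": 0.3},
    {"x": 0,"y": 0,"z": 0,"yaw": 0,"jaw": 1},
    {"x": 0,"y": 0,"z": 0,"yaw": 0,"jaw": 1},
    {"x": 0,"y": 0,"z": 0,"yaw": 0,"jaw": 1},
    {"x": 0,"y": 0,"z": 0,"yaw": 0,"jaw": 1},
    {"x": 0,"y": 0,"z": 0,"yaw": 0,"jaw": 1},
  ],
)

```text
t: 22.25
eef_pos: [0.4463, 0.0823, 0.0378]
ee_rot: [0.596, 0.803, 0.0, 0.0]
ft_force: [-1.6, 0.1, 5.1]
width: 0.0317
finger_force: 58.5
```

```bash
python3 - <<'E'
from h import *
print(state()['eef_pos'],state()['width']);go(.605,.1505,.13)
E
```

```text
[0.446319   0.08234273 0.03781369] 0.031682052057355685
theta 106.8 tool shift [ 0.0192  0.1716 -0.0922]
```

Call:
servo_tool(
  steps=[
    {"x": 0,"y": 0,"z": -0.012,"yaw": 0,"jaw": 1},
    {"x": 0,"y": 0,"z": -0.03,"yaw": 0,"jaw": 1},
    {"x": 0,"y": 0,"z": -0.05,"yaw": 0,"jaw": 1},
    {"x": 0,"y": 0,"z": -0.066,"yaw": 0,"jaw": 1},
    {"x": 0.001,"y": 0.008,"z": -0.075,"yaw": 0,"jaw": 1},
    {"x": 0.002,"y": 0.022,"z": -0.08,"yaw": 0,"jaw": 1},
    {"x": 0.004,"y": 0.04,"z": -0.08,"yaw": 0,"jaw": 1},
    {"x": 0.006,"y": 0.06,"z": -0.08,"yaw": 0,"jaw": 1},
    {"x": 0.009,"y": 0.08,"z": -0.08,"yaw": 0,"jaw": 1},
    {"x": 0.011,"y": 0.1,"z": -0.08,"yaw": 0,"jaw": 1},
    {"x": 0.013,"y": 0.12,"z": -0.08,"yaw": 0,"jaw": 1},
    {"x": 0.015,"y": 0.138,"z": -0.08,"yaw": 0,"jaw": 1},
    {"x": 0.017,"y": 0.153,"z": -0.08,"yaw": 0,"jaw": 1},
    {"x": 0.018,"y": 0.164,"z": -0.08,"yaw": 0,"jaw": 1},
    {"x": 0.019,"y": 0.17,"z": -0.08,"yaw": 0,"jaw": 1},
    {"x": 0.019,"y": 0.172,"z": -0.08,"yaw": 0,"jaw": 1},
    {"x": 0.019,"y": 0.172,"z": -0.08,"yaw": 0,"jaw": 1},
    {"x": 0.019,"y": 0.172,"z": -0.08,"yaw": 0,"jaw": 1},
  ],
)

```text
t: 23.75
eef_pos: [0.6045, 0.15, 0.1171]
ee_rot: [0.596, 0.803, -0.0, -0.0]
ft_force: [0.3, 0.4, 0.0]
width: 0.0317
finger_force: 59.1
```

```bash
python3 - <<'E'
from h import *
p=read_camera('scene');cv2.imwrite('pics/s8.png',cv2.resize(p['color'][150:310,180:380,::-1],None,fx=3.6,fy=3.6))
find(p,['dropper_bottle_mid','mark_3'])
go(.605,.1505,.0425);print(state()['eef_pos'],state()['width'])
E
```

```text
dropper_bottle_mid [(0.72, [0.6114, 0.1497, 0.1303])]
mark_3 [(0.59, [0.611, 0.0438, 0.0023]), (0.54, [0.621, -0.1526, 0.002]), (0.48, [0.616, -0.0512, 0.0059])]
theta 106.8 tool shift [0.0004 0.0004 0.0748]
[0.60472132 0.14998999 0.11729695] 0.031276336838437294
```

View pics/s8.png

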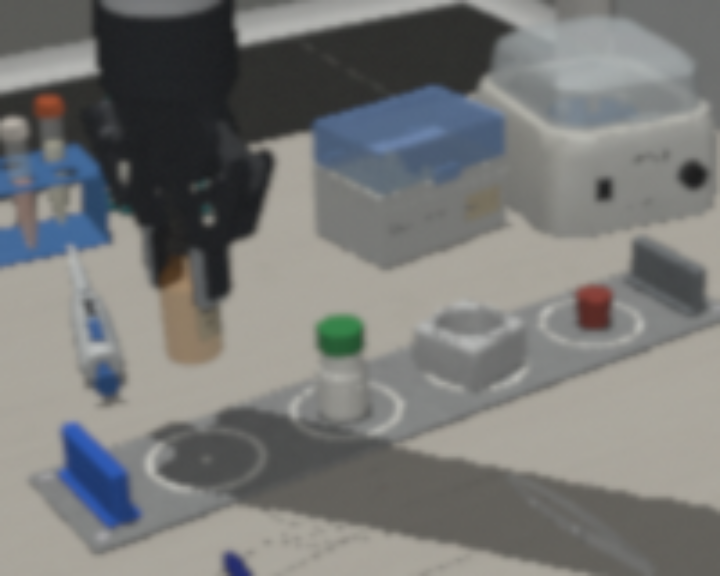

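The bottle is held upright at crop (190,310), above the blue-end ring at (207,460). I lower it and open gently.

Call:
servo_tool(
  steps=[
    {"x": 0,"y": 0,"z": 0.015,"yaw": 0,"jaw": 1},
    {"x": 0,"y": 0,"z": 0.033,"yaw": 0,"jaw": 1},
    {"x": 0,"y": 0,"z": 0.05,"yaw": 0,"jaw": 1},
    {"x": 0,"y": 0,"z": 0.062,"yaw": 0,"jaw": 1},
    {"x": 0,"y": 0,"z": 0.069,"yaw": 0,"jaw": 1},
    {"x": 0,"y": 0,"z": 0.073,"yaw": 0,"jaw": 1},
    {"x": 0,"y": 0,"z": 0.075,"yaw": 0,"jaw": 1},
    {"x": 0,"y": 0,"z": 0.075,"yaw": 0,"jaw": 1},
    {"x": 0,"y": 0,"z": 0.075,"yaw": 0,"jaw": 1},
    {"x": 0,"y": 0,"z": 0.075,"yaw": 0,"jaw": 0.1},
    {"x": 0,"y": 0,"z": 0.075,"yaw": 0,"jaw": -0.2},
    {"x": 0,"y": 0,"z": 0.075,"yaw": 0,"jaw": -0.6},
    {"x": 0,"y": 0,"z": 0.075,"yaw": 0,"jaw": -1},
    {"x": 0,"y": 0,"z": 0.075,"yaw": 0,"jaw": -1},
    {"x": 0,"y": 0,"z": 0.075,"yaw": 0,"jaw": -1},
  ],
)

```text
t: 25.15
eef_pos: [0.6053, 0.1504, 0.0424]
ee_rot: [0.596, 0.803, 0.0, 0.0]
ft_force: [0.6, -0.1, 0.4]
width: 0.0856
finger_force: 0.0
```

Call:
servo_tool(
  steps=[
    {"x": 0,"y": 0,"z": -0.01,"yaw": 0,"jaw": -1},
    {"x": 0,"y": 0,"z": -0.03,"yaw": 0,"jaw": -1},
    {"x": 0,"y": 0,"z": -0.06,"yaw": 0,"jaw": -1},
    {"x": 0,"y": 0,"z": -0.09,"yaw": 0,"jaw": -1},
    {"x": 0,"y": 0,"z": -0.12,"yaw": 0,"jaw": -1},
    {"x": 0,"y": 0,"z": -0.15,"yaw": 0,"jaw": -1},
    {"x": 0,"y": 0,"z": -0.16,"yaw": 0,"jaw": -1},
    {"x": 0,"y": 0,"z": -0.16,"yaw": 0,"jaw": -1},
    {"x": 0,"y": 0,"z": -0.16,"yaw": 0,"jaw": -1},
    {"x": 0,"y": 0,"z": -0.16,"yaw": 0,"jaw": -1},
    {"x": 0,"y": 0,"z": -0.16,"yaw": 0,"jaw": -1},
  ],
)

```text
t: 26.07
eef_pos: [0.6042, 0.1499, 0.2005]
ee_rot: [0.596, 0.803, -0.001, -0.001]
ft_force: [0.4, 0.2, -0.7]
width: 0.0854
finger_force: 0.0
```

```bash
python3 - <<'E'
from h import *
p=read_camera('scene');cv2.imwrite('pics/s9.png',cv2.resize(p['color'][170:310,180:380,::-1],None,fx=4,fy=4))
find(p,T[:5]);p=read_camera('top');find(p,T[:5])
E
```

```text
dropper_bottle_mid [(0.95, [0.6079, 0.1506, 0.0553])]
sample_jar_mid [(0.95, [0.609, 0.0504, 0.0338])]
foam_holder_mid [(0.97, [0.6162, -0.0499, 0.0127])]
red_stopper_mid [(0.42, [0.6208, -0.1502, 0.0135])]
mark_0 [(0.6, [0.6141, -0.0491, 0.006]), (0.52, [0.6203, -0.1519, 0.003]), (0.51, [0.6115, 0.0449, 0.0004])]
dropper_bottle_mid []
sample_jar_mid [(0.63, [0.6117, 0.0488, 0.0331])]
foam_holder_mid [(0.98, [0.6177, -0.0472, 0.0149])]
red_stopper_mid [(0.43, [0.6204, -0.1523, 0.0181])]
mark_0 [(0.67, [0.6088, 0.05, 0.003]), (0.62, [0.6136, -0.0524, 0.0079]), (0.46, [0.619, -0.1497, 0.0033])]
```

View pics/s9.png

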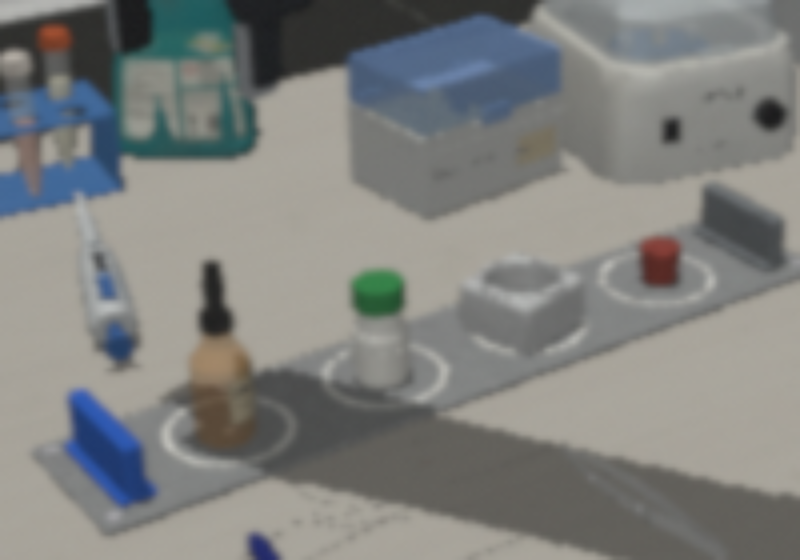

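The bottle, jar, foam cup and stopper stand upright and centred on their rings at crop (222,400), (380,330), (523,305) and (660,262). The bottle is next to the blue stop, and the gripper is clear of everything.

```bash
python3 -c "
from cell import *
print(close_job())"
```

```text
the job is handed in; nothing more can be done
None
```

The job is handed in: bottle, jar, foam cup and stopper stand upright in height order on the rings, bottle next to the blue stop, each within about 6 mm of its ring's centre by the last camera estimates; no verdict was returned.

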